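# Sweep the gasket seam and hold the cover over the controller housing

## Robot

A 7-joint arm with a two-finger parallel gripper is mounted at the origin on a cart in front of the work surface, level with it; the furniture and walls round the work are solid. World frame = base frame: x ahead of the robot, y to its left, z up, the work surface at z = 0. Lengths are in m, angles in rad, forces in N, time in s.
With the tool pointing down it reaches from about 0.4 to 0.9 m from the base axis. Payload 5.5 kg.
Tool frame: the origin (TCP) lies at the very end of the fingers, on their centre line; the grasp point (between the pads) lies 19 mm behind it; z points along the fingers, y is the direction in which the jaws open and shut (so a half turn about z gives the same grasp; the last joint's range is limited). The gripper opens to 92 mm and grips with 3 to 60 N. Pads are 19 mm wide; open, the fingers measure 130 mm over their backs; the gripper's body (75 mm by 190 mm) begins 47 mm behind the grasp point.
Start: joints at [1.483, 0.501, -0.427, 1.55, 0.221, 1.138, -0.21], TCP at [0.223, -0.61, 0.227] pointing down, gripper open.
Joint ranges: [-2.88, 2.88], [-0.31, 2.03], [-1.54, 1.56], [0.2, 2.42], [-1.41, 4.55], [0.19, 2.02], [-2.57, 2.57]. Speed limits (rad/s): [2.57, 2.57, 3.14, 3.14, 3.14, 3.14, 3.14].

## Interface

Orientations are given as a 3x3 rotation matrix whose columns are the frame's x, y, z axes.
In Python, from station import robot gives the robot as it stands.
- The arm moves only by the tool carry_out, never from a script. Its argument "motion" is a list of rows, each an object with "hand": the closure, from 0 (fully open) to 1 (shut); "offset": the shift along the tool's x, y, z scaled (see below), a list of three; "rot": the turn, a rotation vector about the tool's x, y, z scaled (see below), a list of three. In form: [{"hand": hand, "offset": [dx, dy, dz], "rot": [ax, ay, az]}, ...]. A call has 1 to 10 rows; each row is the pose to reach, as a shift and turn from the pose measured when the call began, along the tool's axes at that moment; what a row does not reach only later rows make up. The controller multiplies each number of a shift by 0.5 m and each number of a turn by 30 degrees. A row lasts 1/8 s, in which the tool goes at most 62.5 mm and 10.7 degrees, less where a joint would pass 70% of its speed; a pose out of reach is approached as far as the arm can. A call with a number of a shift or a turn outside -1 to 1 is refused whole. A call with a gripper value outside its range is refused whole. The fingers move at their own pace and stop on an object; "force" is the grip in N (left out, the last holds). Time passes only in rows, so rows that repeat a pose let the fingers close. It gives the time, the measured TCP pose, the force and the opening at its end, in the units of the state.
- robot.sense(): the state, without advancing time (a new reading comes with each control period).
- robot.capture(name): name is "scene" or "side" or "wrist"; returns the picture (384x512x3 uint8, red, green, blue); there is no depth.
- robot.get_calibration(name): a dict with "camera_matrix" (3x3 intrinsics, pixels), "cam_to_world" (4x4, takes a point from camera to world coordinates). Camera axes: x right, y up, looking along -z (the intrinsics and any distortion apply to the point x, -y, -z); pixel columns grow to the right and rows downward; lengths in m; the calibration is good to about 2 mm. The wrist camera is an equidistant fisheye: a pixel r from the principal point sees the ray r / f radians off the axis. A picture is of the moment at which its call begins: read the wrist's pose just before it. get_calibration takes no time and is no camera call; for the wrist camera it gives the pose at the moment of the call.
- robot.job_done(): hands the job in, once; it reports no verdict.
The state is a dict: "t": time; "joint_positions": joint angles; "qd": joint speeds; "effort": joint torques, N m; "tcp_pos": TCP position; "ee_rot": TCP orientation; "wrist_force": force on the tool from outside, world axes, zero at the start; "torque": the same for the moment, N m; "finger_gap": finger opening in m.
Only numpy, scipy, OpenCV 4.12 (cv2) and the standard library are available. Lean on these libraries where they do the work, as an engineer would, in place of code of your own. Each camera call takes 0.05 s, during which the arm holds its last target. There are 200 camera calls.

## Task

Get the open controller housing ready for its screws: take the magnet pen from its stand and sweep its tip slowly (a few centimetres a second) along the red gasket strip on the housing's rim, a few millimetres above it and without pressing on it, from the end by the brass connector to the other end, then put the pen back upright in its hole. Then pick up the cover plate by its grip bar and hold it level about 15 mm above the housing's rim, either way round, so that each threaded hole shows fully through a hole of the cover; finish while still holding it there, still and touching nothing but the gripper. Leave the blue-lidded jar, the white dish and the brass-coloured box beyond the housing alone.

Things in the scene. Friction and masses are not known exactly. Their poses are not given: they have to be found in the camera images.
- pen_tip (a point): lower end of the magnet pen, centre of its flat face. The pen: 110 mm long, upright; steel head 10 mm in diameter and 10 mm high at the tip, thin 6 mm neck, then from 30 mm above the tip to the top a round blue handle 13 mm in diameter; 50 g. z runs from the tip up the handle
- pen_center (a point): middle of the magnet pen, on its axis, 55 mm above the tip; z runs up the handle. While the pen is in the stand, its upper 74 mm (19 mm below this point to 55 mm above) stand free above the stand
- stand_floor (a point): centre of the floor of the pen's hole, where the tip stands. The stand: a fixed wooden block 60 x 60 x 45 mm on the bench; the hole is round, 19 mm wide, 36 mm deep, its mouth 36 mm above this point (45 mm above the bench). It may be on either side of the housing
- seam_start (a point): start of the red gasket strip (4 mm wide), on its top face 45.5 mm above the bench, at the end by the brass connector; x runs along the strip to its other end, z up. The strip lies on the middle of one long rim (6 mm wide) of the housing
- seam_end (a point): other end of the red gasket strip, 72 mm from its start; same axes
- rim_center (a point): centre of the open top of the housing at rim height, 45 mm above the bench; x along the housing's long side, away from the brass connector, y towards the long side with the red strip, z up. The housing: fixed grey open box 112 x 84 x 45 mm, a brass connector standing 16 mm out of one short side, inside each corner a boss flush with the rim carrying a threaded hole (4 mm, in a brass insert) at x = +-44 mm, y = +-30 mm from here
- thread0 (a point): threaded hole of the housing at x = -44, y = -30 mm from rim_center, at rim height
- thread2 (a point): threaded hole of the housing at x = +44, y = +30 mm from rim_center, at rim height
- cover_center (a point): middle of the cover, half-way up, 20 mm above its underside; x along its long side, z up. The cover: a loose aluminium plate 112 x 84 x 4 mm with 10 mm through holes at x = +-44, y = +-30 mm, and upright on its middle a black grip bar 50 mm long (along x), 14 mm thick (along y), reaching from the plate's top face up to 40 mm above the underside; 0.17 to 0.35 kg. It lies flat on the bench
- cover_hole0 (a point): hole of the cover at x = -44, y = -30 mm from its middle, at the underside
- cover_hole2 (a point): hole of the cover at x = +44, y = +30 mm from its middle, at the underside
- housing: the housing; origin at the centre of its underside, on the bench; axes as rim_center
- magnet_pen: the magnet pen; origin at its tip
- cover: the cover plate; origin at the centre of its underside
- blue_lid_jar: bystander: white jar with a blue lid, 44 x 44 x 42 mm; origin at the centre of its underside
- metal_box: bystander: flat brass-coloured box, 67 x 86 x 26 mm; origin at the centre of its underside
- lens_dish: bystander: white dish, 56 x 56 x 24 mm; origin at the centre of its underside
Things that resemble listed ones, but are neither listed nor needed, are in the scene too. There is more than one size of the part that bears stand_floor; the job needs the larger.

How it is judged:
By the outcome, as a careful person would: the job done as asked, in the order asked, and still so for the second after the job is handed in, while the arm keeps its last pose, push and grip.
It also fails if it takes over 61 s, if anything falls off the work surface, if the arm or the gripper's body presses on something with over 40 N, if the wrist force passes 120 N, or if a joint passes its speed limit or range.

## Working session

There is one attempt and no reset: what is moved stays moved. The work goes in short steps, Python scripts to look and compute and a tool call to move; the robot and the scene stay as the last step left them, time stands still between calls to the robot, and variables do not carry over. Pictures are saved under pics/ and viewed, about 8 in all and at most 12, crops included, and the job is handed in when it is done.

Besides the shell and the picture viewer there is one more tool, called after "Call:" as name(argument=value, ...) on one line, values as JSON. carry_out: Moves the arm, as the interface text tells. Its arguments: {"type":"object","properties":{"motion":{"type":"array","items":{"type":"object","properties":{"hand":{"type":"number"},"offset":{"type":"array","items":{"type":"number","minimum":-1,"maximum":1}},"rot":{"type":"array","items":{"type":"number","minimum":-1,"maximum":1}}}}},"force":{"type":"number"}},"required":["motion"]}

```bash
mkdir -p pics; ls; cat > h.py <<'E'
import numpy as np,cv2
from station import robot
def cal(n):
    c=robot.get_calibration(n);return np.array(c['camera_matrix']),np.array(c['cam_to_world'])
def ray(n,uv,c=None):
    K,T=c or cal(n); x=(uv[0]-K[0,2])/K[0,0];y=(uv[1]-K[1,2])/K[1,1]
    if n=='wrist':
        r=np.hypot(x,y);s=np.sin(r)/max(r,1e-9);d=np.array([x*s,-y*s,-np.cos(r)])
    else: d=np.array([x,-y,-1.])
    d=T[:3,:3]@d; return T[:3,3],d/np.linalg.norm(d)
def onz(n,uv,z,c=None):
    o,d=ray(n,uv,c);return o+d*(z-o[2])/d[2]
def proj(n,p,c=None):
    K,T=c or cal(n);q=T[:3,:3].T@(np.array(p)-T[:3,3]);x,y,z=q[0],-q[1],-q[2]
    if n=='wrist':
        r=np.hypot(x,y);t=np.arctan2(r,z)/max(r,1e-9);x,y=x*t,y*t
    else: x,y=x/z,y/z
    return np.array([K[0,0]*x+K[0,2],K[1,1]*y+K[1,2]])
def snap(n,f):
    c=cal(n);im=robot.capture(n);cv2.imwrite('pics/'+f,im[:,:,::-1]);return im,c
def st():
    s=robot.sense();print(s['t'],np.round(s['tcp_pos'],4),'\n',np.round(s['ee_rot'],3),'F',np.round(s['wrist_force'],1),'gap',s['finger_gap'])
    return s
E
python3 - <<'E'
from h import *
ims=[]
for n in('scene','side','wrist'):
    im,c=snap(n,n+'0.png');ims.append(im);print(n,c[0].round(1).tolist(),c[1].round(3).tolist())
    print(robot.get_calibration(n).keys())
st()
E
```

```text
pics
scene [[368.1, 0.0, 250.6], [0.0, 368.1, 187.2], [0.0, 0.0, 1.0]] [[-0.882, 0.255, -0.396, 0.214], [-0.471, -0.437, 0.766, 0.807], [0.022, 0.863, 0.505, 0.512], [0.0, 0.0, 0.0, 1.0]]
dict_keys(['camera_matrix', 'cam_to_world'])
side [[420.2, 0.0, 247.1], [0.0, 420.2, 197.4], [0.0, 0.0, 1.0]] [[0.961, 0.181, -0.208, 0.383], [-0.275, 0.567, -0.777, -0.626], [-0.023, 0.804, 0.594, 0.655], [0.0, 0.0, 0.0, 1.0]]
dict_keys(['camera_matrix', 'cam_to_world'])
wrist [[297.3, 0.0, 257.9], [0.0, 297.3, 190.8], [0.0, 0.0, 1.0]] [[0.343, 0.907, 0.244, 0.289], [-0.939, 0.332, 0.087, -0.586], [-0.002, -0.259, 0.966, 0.384], [0.0, 0.0, 0.0, 1.0]]
dict_keys(['camera_matrix', 'cam_to_world'])
0.15 [ 0.2232 -0.6099  0.2259] 
 [[ 0.939  0.344 -0.   ]
 [ 0.344 -0.939  0.001]
 [ 0.    -0.002 -1.   ]] F [ 0.4 -0.8 -0.1] gap 0.0916017433318276
```

View pics/scene0.png

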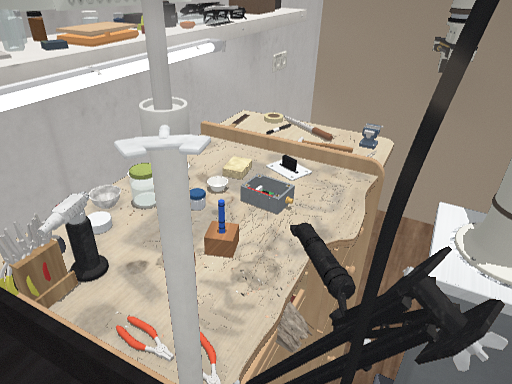

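View pics/side0.png

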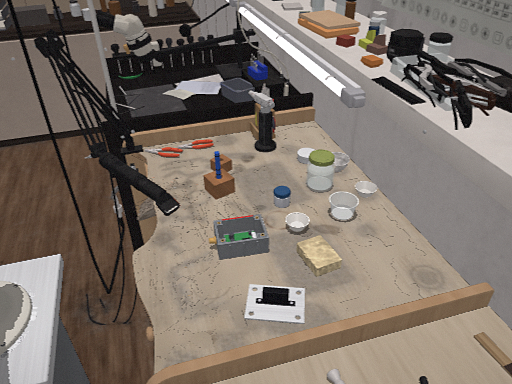

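The side view (2) shows the stand with the blue pen near (219,182), a second block behind it at (222,163), the housing at (241,236) with the red strip on its far rim near (237,217) and the connector at left (212,240). The cover is at (276,303). A black lamp tube hangs near (140,185). I'll zoom in.

```bash
python3 - <<'E'
from h import *
a=cv2.imread('pics/side0.png');b=cv2.imread('pics/scene0.png')
A=cv2.resize(a[130:330,190:350],None,fx=3,fy=3,interpolation=cv2.INTER_CUBIC)
B=cv2.resize(b[150:260,190:310],None,fx=2.65,fy=2.65,interpolation=cv2.INTER_CUBIC)
o=np.zeros((600,800,3),np.uint8);o[:600,:480]=A;o[:B.shape[0],480:480+B.shape[1]]=B
cv2.imwrite('pics/z1.png',o)
for n,im in(('side',a),('scene',b)):
    hsv=cv2.cvtColor(im,cv2.COLOR_BGR2HSV);x0,y0,x1,y1=(190,130,350,330) if n=='side' else (185,150,320,265)
    for nm,lo,hi in(('red',(0,150,120),(6,255,255)),('blue',(108,150,80),(125,255,255)),('brass',(12,140,150),(28,255,255)),('black',(0,0,0),(180,255,45)),('wood',(5,100,50),(15,230,200))):
        m=cv2.inRange(hsv,lo,hi);k=np.zeros_like(m);k[y0:y1,x0:x1]=m[y0:y1,x0:x1]
        N,_,s,c=cv2.connectedComponentsWithStats(k)
        for i in range(1,N):
            if s[i,4]>=12: print(n,nm,s[i].tolist(),c[i].round(1), onz(n,c[i],.045).round(3))
E
```

```text
side red [192, 140, 20, 4, 49] [201.2 141.1] [0.543 0.486 0.045]
side red [193, 143, 20, 6, 57] [202.8 145.5] [0.542 0.458 0.045]
side red [222, 215, 31, 5, 31] [237.  217.3] [0.553 0.104 0.045]
side blue [215, 151, 4, 5, 17] [216.5 153.4] [0.571 0.401 0.045]
side blue [215, 157, 5, 17, 63] [217.3 164.7] [0.559 0.341 0.045]
side blue [217, 175, 4, 4, 13] [218.5 176.2] [0.55  0.284 0.045]
side black [255, 130, 21, 22, 333] [265.  141.1] [0.724 0.426 0.045]
side black [256, 287, 39, 19, 444] [275.3 296.3] [ 0.561 -0.141  0.045]
side wood [252, 130, 7, 10, 25] [256.  134.3] [0.711 0.475 0.045]
side wood [192, 139, 22, 10, 87] [203.3 143.2] [0.546 0.471 0.045]
side wood [204, 154, 31, 45, 821] [219.7 178.9] [0.55  0.271 0.045]
side wood [337, 318, 13, 5, 22] [343.7 320. ] [ 0.657 -0.225  0.045]
side wood [307, 324, 19, 6, 21] [315.9 326.9] [ 0.606 -0.224  0.045]
scene blue [218, 200, 7, 22, 111] [221.1 210.8] [0.588 0.225 0.045]
scene blue [219, 223, 6, 10, 54] [221.4 227.5] [0.554 0.278 0.045]
scene black [282, 155, 15, 17, 157] [289.  162.8] [ 0.55  -0.078  0.045]
scene black [291, 223, 29, 42, 457] [307.3 242.4] [0.378 0.235 0.045]
scene wood [204, 221, 35, 37, 909] [221.3 240.3] [0.532 0.314 0.045]
```

View pics/z1.png

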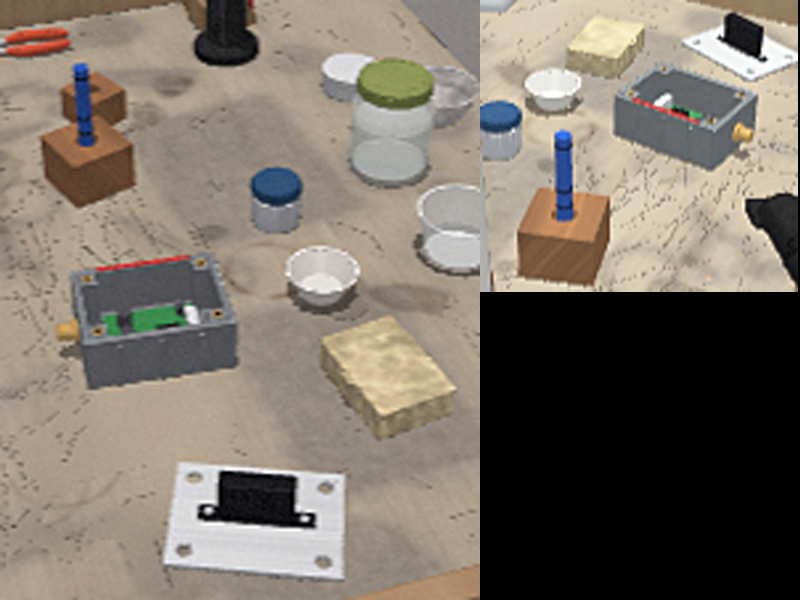

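The zoom shows the pen in the larger front block with its mouth at side px (218.7,177.3) and its top at (217,152). The four brass threads, the strip's far rim and the four cover holes are all clear. Next I work out positions.

```bash
python3 - <<'E'
from h import *
S=lambda x,y:(190+x/3-.33,130+y/3-.33)
C=lambda x,y:(190+(x-480)/2.65-.3,150+y/2.65-.3)
print('pen side base',onz('side',S(86,142),.045),'top',onz('side',S(81,66),.119))
print('pen scene base',onz('scene',C(564,217),.045),'top',onz('scene',C(564,133),.119))
th=np.array([onz('side',S(*p),.045)[:2] for p in((88,279),(200,263),(217,314),(98,331))])
co=np.array([onz('side',S(*p),.004)[:2] for p in((194,478),(325,488),(322,562),(183,550))])
for P,n in((th,'threads'),(co,'cover')):
    x=(P[1]-P[0]+P[2]-P[3])/2; y=(P[0]-P[3]+P[1]-P[2])/2
    print(n,P.round(4).tolist(),P.mean(0).round(4),np.linalg.norm(x),np.linalg.norm(y),np.degrees(np.arctan2(x[1],x[0])),np.degrees(np.arctan2(y[1],y[0]))-90)
print('seam',onz('side',S(96,269),.0455),onz('side',S(188,259),.0455))
print('conn',onz('side',S(66,332),.03))
ths=np.array([onz('scene',C(*p),.045)[:2] for p in((742,94),(709,143))]);print(ths)
# lamp tip: triangulate
def tri(a,b):
    (o1,d1),(o2,d2)=ray('scene',a),ray('side',b)
    A=np.stack([d1,-d2],1);s=np.linalg.lstsq(A,o2-o1,rcond=None)[0];p,q=o1+d1*s[0],o2+d2*s[1];return (p+q)/2,np.linalg.norm(p-q)
for a,b in(((297,229),(172,208)),((348,290),(108,160))):print('lamp',tri(a,b))
print('other stand',onz('side',S(95,85),.04)); print('jar',onz('side',S(276,185),.042),'pen tri',tri(C(564,133),S(81,66)))
E
```

```text
pen side base [0.54871969 0.28047689 0.045     ] top [0.5501589  0.28443899 0.119     ]
pen scene base [0.54688989 0.29001962 0.045     ] top [0.5490229  0.28408327 0.119     ]
threads [[0.5088, 0.0979], [0.5949, 0.0906], [0.5896, 0.0309], [0.5027, 0.039]] [0.549  0.0646] 0.08687025701925467 0.05959477796388977 -5.090138095466886 -5.494461107144886
cover [[0.5389, -0.0779], [0.6194, -0.1117], [0.5957, -0.1668], [0.5152, -0.1325]] [ 0.5673 -0.1222] 0.08742774977477161 0.05975107095372816 -22.90404236319231 -23.37457127063267
seam [0.51716092 0.10703522 0.0455    ] [0.58739027 0.09743261 0.0455    ]
conn [0.48288952 0.0613455  0.03      ]
[[0.50146696 0.04068089]
 [0.49276657 0.13561919]]
lamp (array([0.41521245, 0.19439521, 0.03802517]), np.float64(0.0017198745588308446))
lamp (array([0.27276875, 0.37327049, 0.09373824]), np.float64(0.014395148121777166))
other stand [0.5796769  0.37991827 0.04      ]
jar [0.68611595 0.1730625  0.042     ] pen tri (array([0.54964088, 0.28385833, 0.11903549]), np.float64(0.0010099672169839218))
```

Call:
carry_out(motion=[{"hand": 0, "offset": [0.965, -0.733, -0.068], "rot": [0, 0, 0.847]}, {"hand": 0, "offset": [0.965, -0.733, -0.068], "rot": [0, 0, 0.847]}, {"hand": 0, "offset": [0.965, -0.733, -0.068], "rot": [0, 0, 0.847]}, {"hand": 0, "offset": [0.965, -0.733, -0.068], "rot": [0, 0, 0.847]}, {"hand": 0, "offset": [0.965, -0.733, -0.068], "rot": [0, 0, 0.847]}, {"hand": 0, "offset": [0.965, -0.733, -0.068], "rot": [0, 0, 0.847]}, {"hand": 0, "offset": [0.965, -0.733, -0.068], "rot": [0, 0, 0.847]}, {"hand": 0, "offset": [0.965, -0.733, -0.068], "rot": [0, 0, 0.847]}, {"hand": 0, "offset": [0.965, -0.733, -0.068], "rot": [0, 0, 0.847]}, {"hand": 0, "offset": [0.965, -0.733, -0.068], "rot": [0, 0, 0.847]}])

```text
t: 1.4
tcp_pos: [0.5514, -0.0967, 0.2607]
ee_rot: [[0.996, -0.09, 0.0], [-0.09, -0.996, 0.002], [-0.0, -0.002, -1.0]]
wrist_force: [0.9, -0.9, 0.3]
finger_gap: 0.0917
```

Call:
carry_out(motion=[{"hand": 0, "offset": [-0.072, -0.759, 0.122], "rot": [0, 0, 0]}, {"hand": 0, "offset": [-0.072, -0.759, 0.122], "rot": [0, 0, 0]}, {"hand": 0, "offset": [-0.072, -0.759, 0.122], "rot": [0, 0, 0]}, {"hand": 0, "offset": [-0.072, -0.759, 0.122], "rot": [0, 0, 0]}, {"hand": 0, "offset": [-0.072, -0.759, 0.122], "rot": [0, 0, 0]}, {"hand": 0, "offset": [-0.072, -0.759, 0.122], "rot": [0, 0, 0]}, {"hand": 0, "offset": [-0.072, -0.759, 0.122], "rot": [0, 0, 0]}, {"hand": 0, "offset": [-0.072, -0.759, 0.122], "rot": [0, 0, 0]}])

```text
t: 2.4
tcp_pos: [0.5489, 0.2854, 0.1999]
ee_rot: [[0.996, -0.087, -0.001], [-0.087, -0.996, 0.002], [-0.001, -0.002, -1.0]]
wrist_force: [-0.5, -1.5, -1.1]
finger_gap: 0.0918
```

```bash
python3 - <<'E'
from h import *
s=st();print(np.round(s['joint_positions'],2))
im,c=snap('wrist','w1.png')
np.savez('w1.npz',K=c[0],T=c[1])
b=cv2.cvtColor(im,cv2.COLOR_RGB2BGR)
for p,col in(((.5495,.284,.119),(0,255,0)),((.5495,.284,.045),(0,255,255)),((.549,.0646,.045),(0,0,255)),((.5172,.107,.0455),(255,0,255)),((.5874,.0974,.0455),(255,0,255))):
    cv2.circle(b,tuple(int(v) for v in proj('wrist',p,c).round()),2,col,1)
cv2.imwrite('pics/w1b.png',cv2.resize(b,(800,600),interpolation=cv2.INTER_CUBIC))
E
```

```text
2.4 [0.5489 0.2854 0.1999] 
 [[ 0.996 -0.087 -0.001]
 [-0.087 -0.996  0.002]
 [-0.001 -0.002 -1.   ]] F [-0.5 -1.5 -1.1] gap 0.09178171260794453
[-0.02  0.53 -0.69  1.65  0.37  1.09 -2.47]
```

View pics/w1b.png

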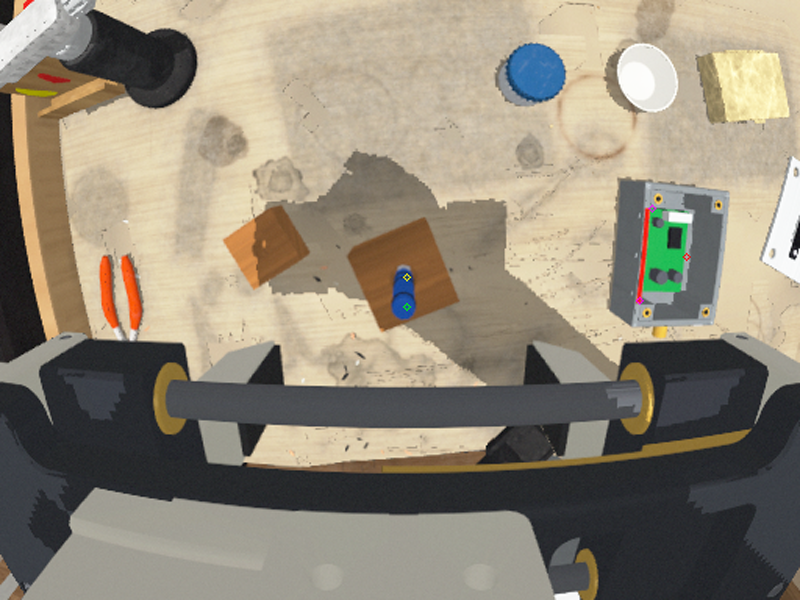

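The wrist view agrees with the estimates: the pen top is at (403,306) zoomed, close to its marker, and the housing is about 3 mm from its marker. The red strip runs from (651,207) to (640,303). Joint 7 is near its limit at -2.47. I'll refine from this image.

```bash
python3 - <<'E'
from h import *
im=cv2.imread('pics/w1.png');z=np.load('w1.npz');c=(z['K'],z['T'])
hsv=cv2.cvtColor(im,cv2.COLOR_BGR2HSV)
r=cv2.inRange(hsv,(0,150,110),(6,255,255))|cv2.inRange(hsv,(174,150,110),(180,255,255));r[:, :385]=0;r[:,440:]=0;r[:100]=0;r[220:]=0
P=np.array([onz('wrist',(u,v),.0455,c)[:2] for v,u in np.argwhere(r)])
m=P.mean(0);a=P-m;u=np.linalg.svd(a,full_matrices=0)[2][0];u*=np.sign(u[0]);t=a@u
print('seam',len(P),m,np.degrees(np.arctan2(u[1],u[0])),m+u*t.min(),m+u*t.max(),np.ptp(t))
g=cv2.inRange(hsv,(12,110,90),(30,255,255));g[:,385:475]=g[:,385:475];g[:,:390]=0;g[:,470:]=0;g[:110]=0;g[220:]=0
N,_,s,ct=cv2.connectedComponentsWithStats(g)
for i in range(1,N):
    if s[i,4]>3: print(s[i],ct[i].round(1),onz('wrist',ct[i],.045,c).round(4))
for nm,q in(('base',(404.5,270)),('top',(403,306))):print(nm,onz('wrist',np.array(q)/1.5625-.2,.045 if nm=='base' else .119,c))
cv2.imwrite('pics/w1z.png',cv2.resize(im[100:215,380:480],None,fx=5,fy=5,interpolation=cv2.INTER_CUBIC))
E
```

```text
seam 168 [0.55216981 0.10522408] -4.941876452171751 [0.51613738 0.10833968] [0.58754855 0.102165  ] 0.07167762324757415
[419 124   5   6  20] [420.8 126.8] [0.5945 0.092  0.045 ]
[458 128   4   6  18] [459.5 130.8] [0.5892 0.032  0.045 ]
[414 152   1   4   4] [414.  153.5] [0.5634 0.1017 0.045 ]
[411 197   6   6  22] [413.6 199.7] [0.5067 0.0998 0.045 ]
[449 197   5   6  15] [451.1 199.3] [0.5014 0.0403 0.045 ]
[417 209  10   8  62] [421.9 212. ] [0.4894 0.0861 0.045 ]
base [0.55457894 0.28450484 0.045     ]
top [0.55012581 0.28576096 0.119     ]
```

Call:
carry_out(motion=[{"hand": 0, "offset": [0.002, 0, 0.1], "rot": [0, 0, 0]}, {"hand": 0, "offset": [0.002, 0, 0.2], "rot": [0, 0, 0]}, {"hand": 0, "offset": [0.002, 0, 0.248], "rot": [0, 0, 0]}, {"hand": 0, "offset": [0.002, 0, 0.248], "rot": [0, 0, 0]}, {"hand": 0.7, "offset": [0.002, 0, 0.248], "rot": [0, 0, 0]}, {"hand": 0.7, "offset": [0.002, 0, 0.248], "rot": [0, 0, 0]}, {"hand": 1, "offset": [0.002, 0, 0.248], "rot": [0, 0, 0]}, {"hand": 1, "offset": [0.002, 0, 0.248], "rot": [0, 0, 0]}, {"hand": 1, "offset": [0.002, 0, 0.248], "rot": [0, 0, 0]}, {"hand": 1, "offset": [0.002, 0, 0.248], "rot": [0, 0, 0]}], force=30)

```text
t: 3.7
tcp_pos: [0.5507, 0.2835, 0.0761]
ee_rot: [[0.996, -0.09, -0.001], [-0.09, -0.996, 0.001], [-0.001, -0.001, -1.0]]
wrist_force: [0.1, -0.0, 0.4]
finger_gap: 0.0361
```

Call:
carry_out(motion=[{"hand": 1, "offset": [0, 0, 0], "rot": [0, 0, 0]}, {"hand": 1, "offset": [0, 0, 0], "rot": [0, 0, 0]}, {"hand": 1, "offset": [0, 0, 0], "rot": [0, 0, 0]}, {"hand": 1, "offset": [0, 0, 0], "rot": [0, 0, 0]}, {"hand": 1, "offset": [0, 0, 0], "rot": [0, 0, 0]}])

```text
t: 4.32
tcp_pos: [0.5506, 0.2834, 0.076]
ee_rot: [[0.996, -0.09, -0.001], [-0.09, -0.996, 0.001], [-0.001, -0.001, -1.0]]
wrist_force: [0.4, 0.3, -0.8]
finger_gap: 0.0123
```

```bash
python3 - <<'E'
from h import *
s=st();print(np.round(s['joint_positions'],2))
E
```

```text
4.325 [0.5506 0.2834 0.076 ] 
 [[ 0.996 -0.09  -0.001]
 [-0.09  -0.996  0.001]
 [-0.001 -0.001 -1.   ]] F [ 0.4  0.3 -0.8] gap 0.01226118254852805
[-0.1   0.66 -0.57  1.74  0.45  0.88 -2.53]
```

Call:
carry_out(motion=[{"hand": 1, "offset": [0, 0, -0.07], "rot": [0, 0, 0]}, {"hand": 1, "offset": [0, 0, -0.15], "rot": [0, 0, 0]}, {"hand": 1, "offset": [0, 0, -0.2], "rot": [0, 0, 0]}, {"hand": 1, "offset": [0, 0.02, -0.2], "rot": [0, 0, 0]}, {"hand": 1, "offset": [-0.01, 0.1, -0.2], "rot": [0, 0, 0]}, {"hand": 1, "offset": [-0.02, 0.2, -0.2], "rot": [0, 0, 0]}, {"hand": 1, "offset": [-0.037, 0.3, -0.18], "rot": [0, 0, 0]}, {"hand": 1, "offset": [-0.037, 0.357, -0.15], "rot": [0, 0, 0]}, {"hand": 1, "offset": [-0.037, 0.357, -0.133], "rot": [0, 0, 0]}, {"hand": 1, "offset": [-0.037, 0.357, -0.133], "rot": [0, 0, 0]}])

```text
t: 5.58
tcp_pos: [0.5151, 0.1074, 0.1412]
ee_rot: [[0.996, -0.09, -0.003], [-0.09, -0.996, 0.001], [-0.003, -0.001, -1.0]]
wrist_force: [0.0, -0.2, -0.9]
finger_gap: 0.0125
```

```bash
python3 - <<'E'
from h import *
s=st();print(np.round(s['joint_positions'],2))
R=np.array(s['ee_rot']);t=np.array(s['tcp_pos'])
o=np.zeros((600,800,3),np.uint8)
for n in('side','scene','wrist'):
    im,c=snap(n,n+'2.png');b=im[:,:,::-1].copy()
    np.savez(n+'2.npz',K=c[0],T=c[1])
    for p,col in((t+[0,0,-.067],(0,255,0)),(t+[0,0,.043],(0,255,255)),((.5161,.1073,.0455),(255,0,255)),((.5879,.1009,.0455),(255,0,255))):
        q=proj(n,p,c);print(n,q.round(1))
    q=proj(n,t+[0,0,-.05],c).astype(int)
    h=50
    y,x=max(q[1]-h,0),max(q[0]-h,0)
    cr=cv2.resize(b[y:y+100,x:x+100],(300,300) if n!='wrist' else (500,500),interpolation=cv2.INTER_CUBIC);print(n,'crop',x,y)
    if n=='side':o[:300,:300]=cr
    elif n=='scene':o[300:,:300]=cr
    else:o[:500,300:]=cr
cv2.imwrite('pics/z2.png',o)
E
```

```text
5.575 [0.5151 0.1074 0.1412] 
 [[ 0.996 -0.09  -0.003]
 [-0.09  -0.996  0.001]
 [-0.003 -0.001 -1.   ]] F [ 0.  -0.2 -0.9] gap 0.012473204076796435
[ 0.26  0.43 -0.63  1.93  0.32  0.89 -2.2 ]
side [220.  209.5]
side [216.7 168.1]
side [221.2 219.4]
side [252.1 215.1]
side crop 169 153
scene [273.2 185.2]
scene [275.8 142.6]
scene [272.3 195.4]
scene [247.5 186.7]
scene crop 223 129
wrist [260.  202.5]
wrist [261.2 274.5]
wrist [259.9 191.9]
wrist [260.  109.9]
wrist crop 210 159
```

View pics/z2.png

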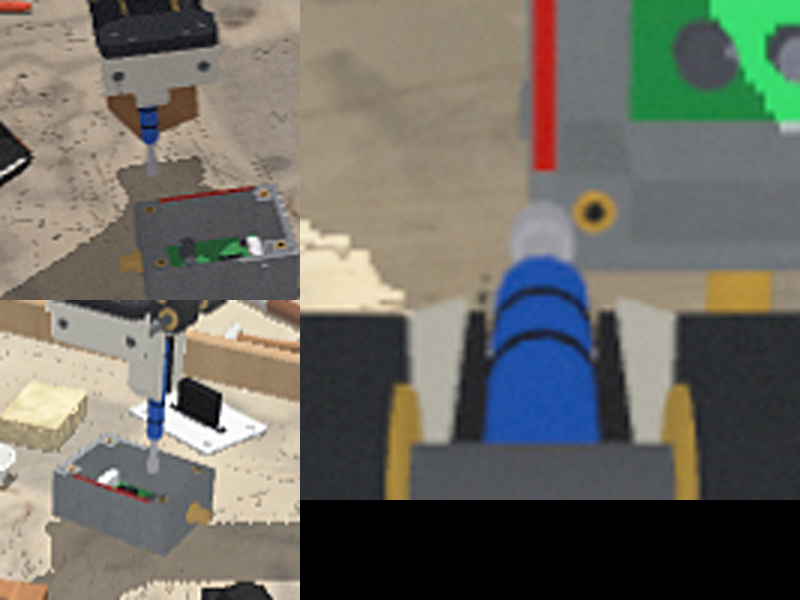

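The view shows the tip at about (543,230) in the wrist crop, in line with the strip (x=543, starting at y=170) and clear of everything. I'll work out the offsets.

```bash
python3 - <<'E'
from h import *
z=np.load('wrist2.npz');c=(z['K'],z['T']);W=lambda x,y:(210+(x-300)/5-.4,159+y/5-.4)
print('tip',onz('wrist',W(543,230),.0742,c),'start',onz('wrist',W(543,170),.0455,c),'mid',onz('wrist',W(543,0),.0455,c))
im=cv2.imread('pics/wrist2.png');hsv=cv2.cvtColor(im,cv2.COLOR_BGR2HSV)
r=cv2.inRange(hsv,(0,150,110),(6,255,255))|cv2.inRange(hsv,(174,150,110),(180,255,255));r[:,:220]=0;r[:,300:]=0;r[:90]=0;r[230:]=0
P=np.array([onz('wrist',(u,v),.0455,c)[:2] for v,u in np.argwhere(r)])
m=P.mean(0);a=P-m;u=np.linalg.svd(a,full_matrices=0)[2][0];u*=np.sign(u[0]);t=a@u
print('seam',len(P),m,np.degrees(np.arctan2(u[1],u[0])),m+u*t.min(),m+u*t.max(),np.ptp(t))
z=np.load('side2.npz');c=(z['K'],z['T']);print('tip side',onz('side',(219.5,209.8),.0742,c))
E
```

```text
tip [0.51349817 0.10902227 0.0742    ] start [0.51554938 0.10885944 0.0455    ] mid [0.54603129 0.10615007 0.0455    ]
seam 328 [0.55199362 0.10535848] -5.072156543623413 [0.51607805 0.10854626] [0.58706586 0.10224554] 0.07126688659216282
tip side [0.51384872 0.10676493 0.0742    ]
```

Call:
carry_out(motion=[{"hand": 1, "offset": [0, 0, 0.02], "rot": [0, 0, 0]}, {"hand": 1, "offset": [0, 0, 0.036], "rot": [0, 0, 0]}, {"hand": 1, "offset": [0, 0, 0.046], "rot": [0, 0, 0]}, {"hand": 1, "offset": [0, 0, 0.048], "rot": [0, 0, 0]}, {"hand": 1, "offset": [0, 0, 0.048], "rot": [0, 0, 0]}])

```text
t: 6.35
tcp_pos: [0.5163, 0.109, 0.1186]
ee_rot: [[0.996, -0.088, -0.0], [-0.088, -0.996, 0.002], [-0.0, -0.002, -1.0]]
wrist_force: [0.1, 0.6, -1.4]
finger_gap: 0.0122
```

```bash
python3 - <<'E'
from h import *
o=np.zeros((600,800,3),np.uint8)
for i,n in enumerate(('side','scene','wrist')):
    im,c=snap(n,n+'3.png');s=robot.sense();print(s['t'],np.round(s['tcp_pos'],4),np.round(s['wrist_force'],1));b=im[:,:,::-1]
    np.savez(n+'3.npz',K=c[0],T=c[1])
    x,y,w,h,f=((200,190,50,37,8),(255,170,50,37,8),(230,150,80,60,5))[i]
    cr=cv2.resize(b[y:y+h,x:x+w],None,fx=f,fy=f,interpolation=cv2.INTER_CUBIC)
    X,Y=((0,0),(400,0),(0,300))[i];o[Y:Y+cr.shape[0],X:X+cr.shape[1]]=cr
cv2.imwrite('pics/z3.png',o)
E
```

```text
6.4 [0.5165 0.109  0.1188] [ 0.3 -0.2  0.3]
6.45 [0.5165 0.1089 0.1188] [ 1.4 -0.4  0.2]
6.5 [0.5165 0.1089 0.1189] [ 0.3 -0.3 -1.3]
```

View pics/z3.png

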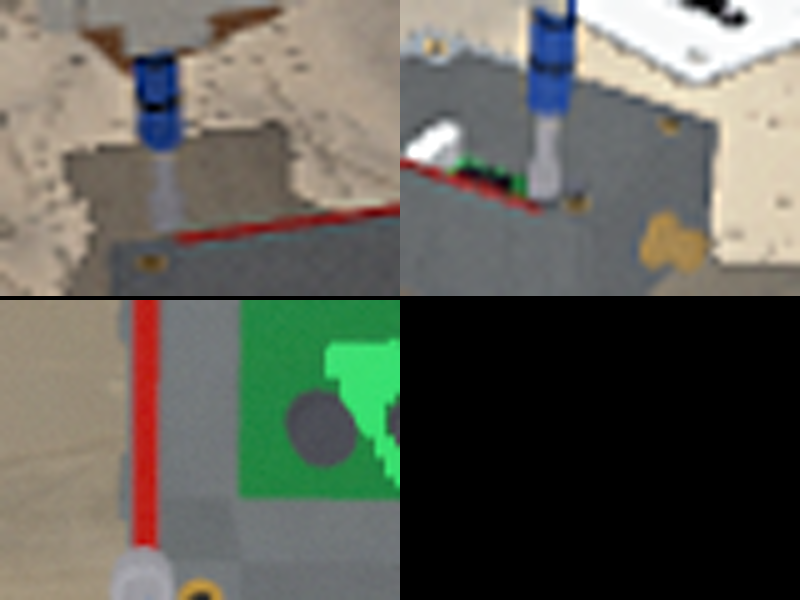

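Call:
carry_out(motion=[{"hand": 1, "offset": [-0.002, 0.001, 0.003], "rot": [0, 0, 0]}, {"hand": 1, "offset": [-0.002, 0.001, 0.006], "rot": [0, 0, 0]}, {"hand": 1, "offset": [-0.002, 0.001, 0.006], "rot": [0, 0, 0]}, {"hand": 1, "offset": [-0.002, 0.001, 0.006], "rot": [0, 0, 0]}])

```text
t: 7.0
tcp_pos: [0.5155, 0.1086, 0.1159]
ee_rot: [[0.996, -0.088, 0.0], [-0.088, -0.996, 0.002], [0.0, -0.002, -1.0]]
wrist_force: [0.6, 0.5, -0.0]
finger_gap: 0.0125
```

Call:
carry_out(motion=[{"hand": 1, "offset": [0.0065, 0, 0], "rot": [0, 0, 0]}, {"hand": 1, "offset": [0.013, 0, 0], "rot": [0, 0, 0]}, {"hand": 1, "offset": [0.0195, 0, 0], "rot": [0, 0, 0]}, {"hand": 1, "offset": [0.026, 0, 0], "rot": [0, 0, 0]}, {"hand": 1, "offset": [0.0325, 0, 0], "rot": [0, 0, 0]}, {"hand": 1, "offset": [0.039, 0, 0], "rot": [0, 0, 0]}, {"hand": 1, "offset": [0.0455, 0, 0], "rot": [0, 0, 0]}, {"hand": 1, "offset": [0.052, 0, 0], "rot": [0, 0, 0]}, {"hand": 1, "offset": [0.0585, 0, 0], "rot": [0, 0, 0]}, {"hand": 1, "offset": [0.065, 0, 0], "rot": [0, 0, 0]}])

```text
t: 8.25
tcp_pos: [0.5481, 0.1057, 0.1159]
ee_rot: [[0.996, -0.088, 0.0], [-0.088, -0.996, 0.002], [0.0, -0.002, -1.0]]
wrist_force: [-0.2, 0.1, 0.4]
finger_gap: 0.0124
```

Call:
carry_out(motion=[{"hand": 1, "offset": [0.0065, 0, 0], "rot": [0, 0, 0]}, {"hand": 1, "offset": [0.013, 0, 0], "rot": [0, 0, 0]}, {"hand": 1, "offset": [0.0195, 0, 0], "rot": [0, 0, 0]}, {"hand": 1, "offset": [0.026, 0, 0], "rot": [0, 0, 0]}, {"hand": 1, "offset": [0.0325, 0, 0], "rot": [0, 0, 0]}, {"hand": 1, "offset": [0.039, 0, 0], "rot": [0, 0, 0]}, {"hand": 1, "offset": [0.0455, 0, 0], "rot": [0, 0, 0]}, {"hand": 1, "offset": [0.052, 0, 0], "rot": [0, 0, 0]}, {"hand": 1, "offset": [0.0585, 0, 0], "rot": [0, 0, 0]}, {"hand": 1, "offset": [0.065, 0, 0], "rot": [0, 0, 0]}])

```text
t: 9.5
tcp_pos: [0.5807, 0.1028, 0.1159]
ee_rot: [[0.996, -0.088, 0.0], [-0.088, -0.996, 0.002], [0.0, -0.002, -1.0]]
wrist_force: [0.3, -0.0, -0.5]
finger_gap: 0.0122
```

Call:
carry_out(motion=[{"hand": 1, "offset": [0.0065, 0, 0], "rot": [0, 0, 0]}, {"hand": 1, "offset": [0.013, 0, 0], "rot": [0, 0, 0]}, {"hand": 1, "offset": [0.0195, 0, 0], "rot": [0, 0, 0]}, {"hand": 1, "offset": [0.024, 0, 0], "rot": [0, 0, 0]}, {"hand": 1, "offset": [0.024, 0, 0], "rot": [0, 0, 0]}])

```text
t: 10.12
tcp_pos: [0.5928, 0.1017, 0.1158]
ee_rot: [[0.996, -0.088, 0.0], [-0.088, -0.996, 0.002], [0.0, -0.002, -1.0]]
wrist_force: [0.6, 1.0, -1.2]
finger_gap: 0.0122
```

```bash
python3 - <<'E'
from h import *
s=st()
o=np.zeros((600,800,3),np.uint8)
for i,n in enumerate(('side','scene','wrist')):
    im,c=snap(n,n+'4.png');b=im[:,:,::-1]
    np.savez(n+'4.npz',K=c[0],T=c[1])
    x,y,w,h,f=((225,185,50,37,8),(230,165,50,37,8),(200,110,160,120,5))[i]
    if i<2: cr=cv2.resize(b[y:y+h,x:x+w],None,fx=f,fy=f,interpolation=cv2.INTER_CUBIC)
    else: cr=cv2.resize(b[y:y+h,x:x+w],(400,300),interpolation=cv2.INTER_CUBIC)
    X,Y=((0,0),(400,0),(0,300))[i];o[Y:Y+cr.shape[0],X:X+cr.shape[1]]=cr
cv2.imwrite('pics/z4.png',o)
E
```

```text
10.125 [0.5928 0.1017 0.1158] 
 [[ 0.996 -0.088  0.   ]
 [-0.088 -0.996  0.002]
 [ 0.    -0.002 -1.   ]] F [ 0.6  1.  -1.2] gap 0.012167361327998033
```

View pics/z4.png

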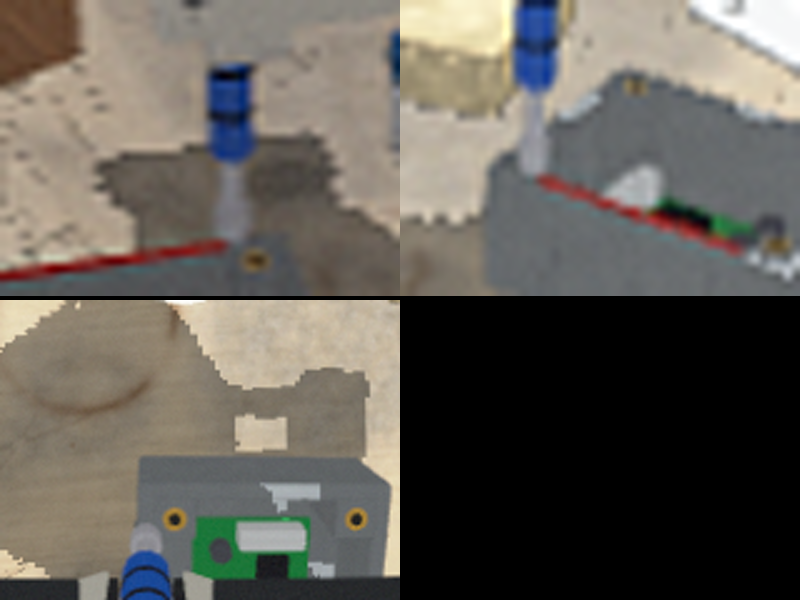

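The tip sits past the strip's far end in both fixed views, just above the rim. Next I lift the pen and go back towards the stand.

Call:
carry_out(motion=[{"hand": 1, "offset": [0, 0, -0.07], "rot": [0, 0, 0]}, {"hand": 1, "offset": [0, 0, -0.148], "rot": [0, 0, 0]}, {"hand": 1, "offset": [-0.03, -0.07, -0.148], "rot": [0, 0, -0.1]}, {"hand": 1, "offset": [-0.08, -0.17, -0.148], "rot": [0, 0, -0.2]}, {"hand": 1, "offset": [-0.13, -0.27, -0.148], "rot": [0, 0, -0.3]}, {"hand": 1, "offset": [-0.157, -0.33, -0.148], "rot": [0, 0, -0.3]}, {"hand": 1, "offset": [-0.157, -0.351, -0.148], "rot": [0, 0, -0.3]}, {"hand": 1, "offset": [-0.157, -0.351, -0.148], "rot": [0, 0, -0.3]}, {"hand": 1, "offset": [-0.157, -0.351, -0.148], "rot": [0, 0, -0.3]}])

```text
t: 11.4
tcp_pos: [0.5308, 0.2811, 0.1898]
ee_rot: [[0.998, 0.066, -0.0], [0.066, -0.998, 0.0], [-0.0, -0.0, -1.0]]
wrist_force: [-0.6, 1.1, 0.0]
finger_gap: 0.0121
```

```bash
python3 - <<'E'
from h import *
s=st();print(np.round(s['joint_positions'],2))
im,c=snap('wrist','w5.png');np.savez('w5.npz',K=c[0],T=c[1]);b=im[:,:,::-1]
im2,c2=snap('side','s5.png');im3,c3=snap('scene','sc5.png')
print(proj('wrist',(.55,.284,.045),c),proj('side',(.55,.284,.045),c2),proj('scene',(.55,.284,.045),c3))
o=np.zeros((600,800,3),np.uint8)
o[:400,:500]=cv2.resize(b[130:230,200:325],(500,400),interpolation=cv2.INTER_CUBIC)
o[:300,500:]=cv2.resize(im2[150:210,190:250,::-1],(300,300),interpolation=cv2.INTER_CUBIC)
o[300:,500:]=cv2.resize(im3[190:250,190:250,::-1],(300,300),interpolation=cv2.INTER_CUBIC)
cv2.imwrite('pics/z5.png',o)
E
```

```text
11.4 [0.5308 0.2811 0.1898] 
 [[ 0.998  0.066 -0.   ]
 [ 0.066 -0.998  0.   ]
 [-0.    -0.    -1.   ]] F [-0.6  1.1  0. ] gap 0.012139581551114446
[-0.02  0.51 -0.69  1.71  0.36  1.06 -2.33]
[256.48993223 161.82312108] [218.51479814 176.21111905] [221.66276996 229.61526007]
```

View pics/z5.png

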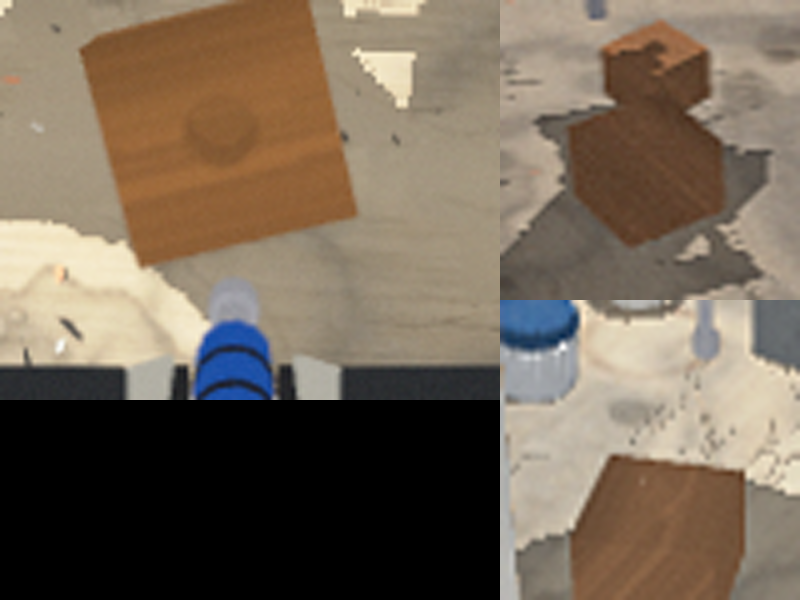

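The hole is at (221,129) in the wrist crop, which agrees with the centre of the block's corners (219,130). The tip is at (234,300).

```bash
python3 - <<'E'
from h import *
z=np.load('w5.npz');c=(z['K'],z['T']);W=lambda x,y:(200+x/4-.4,130+y/4-.4)
h=onz('wrist',W(220.5,129.5),.045,c);t=onz('wrist',W(234,299),.1228,c);print('hole',h,'tip',t)
d=h-t; s=robot.sense();R=np.array(s['ee_rot']);print('dtool mm',(R.T@np.array([d[0],d[1],0])*1000),'corner side len',np.linalg.norm(onz('wrist',W(82,47),.045,c)-onz('wrist',W(141,266),.045,c)))
E
```

```text
hole [0.54972244 0.28580925 0.045     ] tip [0.52884478 0.28096919 0.1228    ]
dtool mm [ 2.11528848e+01 -3.44361880e+00  3.63216706e-03] corner side len 0.06007875789163511
```

Call:
carry_out(motion=[{"hand": 1, "offset": [0.03, -0.005, 0], "rot": [0, 0, 0]}, {"hand": 1, "offset": [0.042, -0.007, 0.02], "rot": [0, 0, 0]}, {"hand": 1, "offset": [0.042, -0.007, 0.08], "rot": [0, 0, 0]}, {"hand": 1, "offset": [0.042, -0.007, 0.12], "rot": [0, 0, 0]}, {"hand": 1, "offset": [0.042, -0.007, 0.13], "rot": [0, 0, 0]}, {"hand": 1, "offset": [0.042, -0.007, 0.13], "rot": [0, 0, 0]}, {"hand": 1, "offset": [0.042, -0.007, 0.13], "rot": [0, 0, 0]}])

```text
t: 12.42
tcp_pos: [0.5518, 0.2871, 0.126]
ee_rot: [[0.998, 0.066, 0.002], [0.066, -0.998, 0.002], [0.002, -0.002, -1.0]]
wrist_force: [-0.1, -0.7, -0.5]
finger_gap: 0.0125
```

```bash
python3 - <<'E'
from h import *
s=st()
R=np.array(s['ee_rot']);p=np.array([.5497,.2848,0]);d=R.T@(p+[.0020,0.0001,0]-np.array(s['tcp_pos']));print(d[:2]*1000)
E
```

```text
12.425 [0.5518 0.2871 0.126 ] 
 [[ 0.998  0.066  0.002]
 [ 0.066 -0.998  0.002]
 [ 0.002 -0.002 -1.   ]] F [-0.1 -0.7 -0.5] gap 0.012483967048193644
[-0.48057488  2.42321584]
```

Call:
carry_out(motion=[{"hand": 1, "offset": [0, 0.0025, 0.01], "rot": [0, 0, 0]}, {"hand": 1, "offset": [0, 0.0025, 0.03], "rot": [0, 0, 0]}, {"hand": 1, "offset": [0, 0.0025, 0.05], "rot": [0, 0, 0]}, {"hand": 1, "offset": [0, 0.0025, 0.07], "rot": [0, 0, 0]}, {"hand": 1, "offset": [0, 0.0025, 0.085], "rot": [0, 0, 0]}, {"hand": 1, "offset": [0, 0.0025, 0.093], "rot": [0, 0, 0]}, {"hand": 1, "offset": [0, 0.0025, 0.095], "rot": [0, 0, 0]}, {"hand": 1, "offset": [0, 0.0025, 0.095], "rot": [0, 0, 0]}])

```text
t: 13.42
tcp_pos: [0.5521, 0.2861, 0.0787]
ee_rot: [[0.998, 0.067, 0.002], [0.067, -0.998, 0.002], [0.002, -0.002, -1.0]]
wrist_force: [-0.2, 0.2, -0.3]
finger_gap: 0.0126
```

Call:
carry_out(motion=[{"hand": 1, "offset": [0, 0, 0.004], "rot": [0, 0, 0]}, {"hand": 1, "offset": [0, 0, 0.005], "rot": [0, 0, 0]}, {"hand": 1, "offset": [0, 0, 0.005], "rot": [0, 0, 0]}, {"hand": 0.75, "offset": [0, 0, 0.005], "rot": [0, 0, 0]}, {"hand": 0.5, "offset": [0, 0, 0.005], "rot": [0, 0, 0]}, {"hand": 0.4, "offset": [0, 0, 0.005], "rot": [0, 0, 0]}, {"hand": 0.3, "offset": [0, 0, 0.005], "rot": [0, 0, 0]}, {"hand": 0, "offset": [0, 0, 0.005], "rot": [0, 0, 0]}])

```text
t: 14.42
tcp_pos: [0.5521, 0.2861, 0.0762]
ee_rot: [[0.998, 0.067, 0.002], [0.067, -0.998, 0.002], [0.002, -0.002, -1.0]]
wrist_force: [-0.0, -0.2, -0.7]
finger_gap: 0.0579
```

Call:
carry_out(motion=[{"hand": 0, "offset": [0, 0, -0.08], "rot": [0, 0, 0]}, {"hand": 0, "offset": [0, 0, -0.2], "rot": [0, 0, 0]}, {"hand": 0, "offset": [0, 0, -0.288], "rot": [0, 0, 0]}, {"hand": 0, "offset": [0, 0.1, -0.288], "rot": [0, 0, 0.1]}, {"hand": 0, "offset": [-0.005, 0.22, -0.288], "rot": [0, 0, 0.3]}, {"hand": 0, "offset": [-0.01, 0.34, -0.288], "rot": [0, 0, 0.5]}, {"hand": 0, "offset": [-0.015, 0.46, -0.288], "rot": [0, 0, 0.7]}, {"hand": 0, "offset": [-0.02, 0.58, -0.288], "rot": [0, 0, 0.897]}, {"hand": 0, "offset": [-0.025, 0.7, -0.288], "rot": [0, 0, 0.897]}, {"hand": 0, "offset": [-0.025, 0.816, -0.288], "rot": [0, 0, 0.897]}])

```text
t: 15.68
tcp_pos: [0.5663, -0.1241, 0.2197]
ee_rot: [[0.92, -0.392, 0.002], [-0.392, -0.92, 0.002], [0.002, -0.002, -1.0]]
wrist_force: [-0.2, -0.9, -0.1]
finger_gap: 0.0918
```

```bash
python3 - <<'E'
from h import *
snap('wrist','w6x.png')
s=st();print(np.round(s['joint_positions'],2))
im,c=snap('wrist','w6.png');np.savez('w6.npz',K=c[0],T=c[1]);b=im[:,:,::-1]
im2,c2=snap('side','s6.png');im3,c3=snap('scene','sc6.png')
print(proj('wrist',(.5673,-.1222,.004),c))
o=np.zeros((600,800,3),np.uint8)
o[:384,:512]=b
o[:288,512:]=cv2.resize(im2[150:222,190:262,::-1],(288,288),interpolation=cv2.INTER_CUBIC)
o[300:588,512:]=cv2.resize(im3[180:252,190:262,::-1],(288,288),interpolation=cv2.INTER_CUBIC)
cv2.imwrite('pics/z6.png',o)
E
```

```text
15.725 [ 0.5659 -0.1355  0.2192] 
 [[ 0.915 -0.402  0.002]
 [-0.402 -0.915 -0.005]
 [ 0.003  0.003 -1.   ]] F [ 0.2 -7.7  0.3] gap 0.09198816035564615
[ 0.58  0.4  -0.5   1.74  0.22  1.06 -1.98]
[247.59987513 171.38851613]
```

View pics/z6.png

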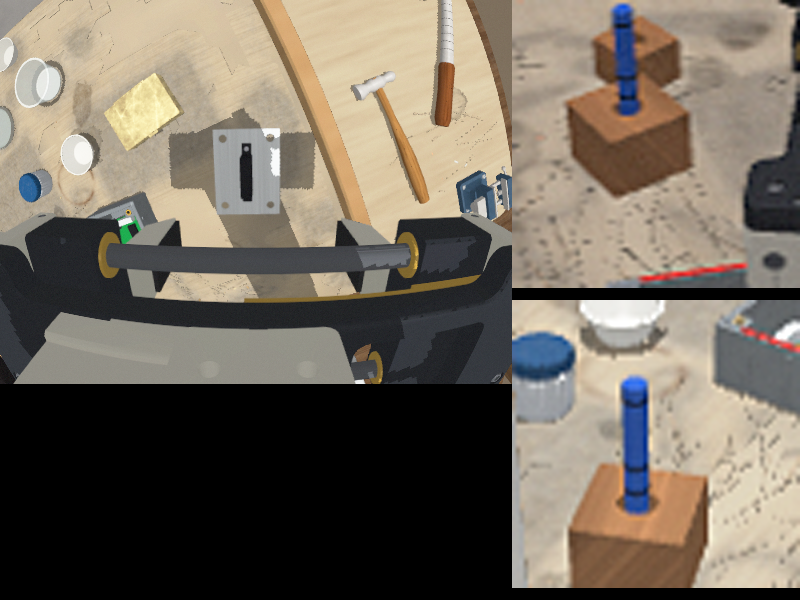

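Both crops show the pen upright in the larger stand's hole. The cover is under the hand with holes near (223,138), (271,137), (226,205) and (272,206). I'll measure it, and the rail to its right.

```bash
python3 - <<'E'
from h import *
s=st();im,c=snap('wrist','w7.png');np.savez('w7.npz',K=c[0],T=c[1]);b=im[:,:,::-1].copy()
hsv=cv2.cvtColor(b,cv2.COLOR_BGR2HSV);g=cv2.cvtColor(b,cv2.COLOR_BGR2GRAY)
pl=cv2.inRange(hsv,(0,0,120),(180,40,255));pl=pl
N,l,S,ct=cv2.connectedComponentsWithStats(pl)
q=proj('wrist',(.5673,-.1222,.004),c);print(q)
i=max(range(1,N),key=lambda i:S[i,4] if S[i,0]<q[0]<S[i,0]+S[i,2] and S[i,1]<q[1]<S[i,1]+S[i,3] else 0);print(S[i])
m=(l==i).astype(np.uint8)*255
cs,h=cv2.findContours(m,cv2.RETR_CCOMP,cv2.CHAIN_APPROX_NONE)
for k,cc in enumerate(cs):
    a=cv2.contourArea(cc)
    if h[0][k][3]>=0 and a>8:
        M=cv2.moments(cc);u=(M['m10']/M['m00'],M['m01']/M['m00']);print('hole',np.round(u,1),a,onz('wrist',u,.004,c).round(4))
    elif h[0][k][3]<0 and a>500:
        r=cv2.minAreaRect(cc);P=np.array([onz('wrist',p,.004,c)[:2] for p in cv2.boxPoints(r)]);print('plate',P.round(4).tolist(),P.mean(0))
bl=cv2.inRange(hsv,(0,0,0),(180,255,50));bl[:, :S[i,0]]=0;bl[:,S[i,0]+S[i,2]:]=0;bl[:S[i,1]]=0;bl[S[i,1]+S[i,3]:]=0
M=cv2.moments(bl,True);print('bar',M['m00'],M['m10']/M['m00'],M['m01']/M['m00'])
for p in((308,324),(250,338)):print('rail',onz('side',p,.03),onz('side',p,0.0))
cv2.imwrite('pics/w7z.png',cv2.resize(b[110:230,190:310],(600,600),interpolation=cv2.INTER_CUBIC))
E
```

```text
15.875 [ 0.5662 -0.1238  0.2192] 
 [[ 0.918 -0.396  0.002]
 [-0.396 -0.918  0.002]
 [ 0.001 -0.002 -1.   ]] F [-0.5  0.6  0.3] gap 0.09175000056698815
[257.00665155 167.50873021]
[ 222  123   68   88 5020]
plate [[0.5332, -0.0566], [0.6372, -0.1046], [0.6038, -0.1816], [0.4979, -0.1386]] [ 0.56800974 -0.12032806]
hole [278.8 200.9] 35.5 [ 0.515  -0.1308  0.004 ]
hole [233.6 201.1] 35.5 [ 0.5383 -0.0761  0.004 ]
hole [255.6 168.7] 729.5 [ 0.5666 -0.12    0.004 ]
hole [231.9 134.2] 42.0 [ 0.619  -0.1102  0.004 ]
hole [279.7 133.8] 46.0 [ 0.5957 -0.1654  0.004 ]
bar 531.0 255.71374764595103 170.00564971751413
rail [ 0.60026587 -0.20484089  0.03      ] [ 0.61070689 -0.18461373  0.        ]
rail [ 0.49392461 -0.20255648  0.03      ] [ 4.99260767e-01 -1.82219654e-01  1.11022302e-16]
```

View pics/w7z.png

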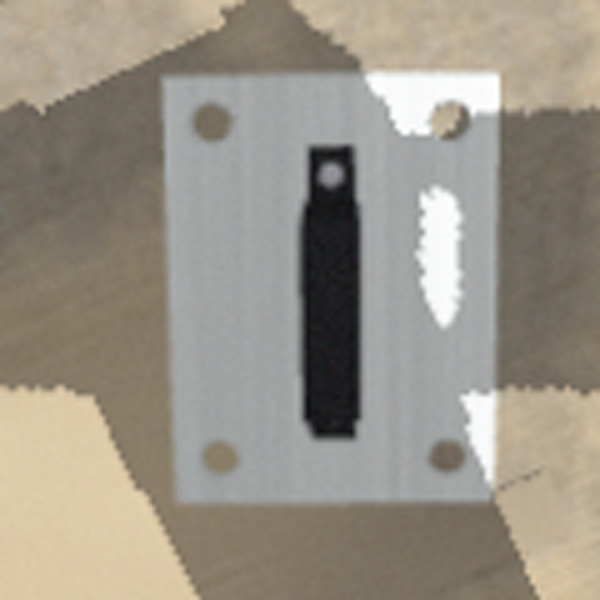

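The cover centre from the wrist is (0.567,-0.1206). Less the wrist's 1.2 mm y bias, this matches the side view's (0.567,-0.122), and the angle is -23.0°. I'll descend with the jaws half open to clear the rail.

Call:
carry_out(motion=[{"hand": 0.5, "offset": [0, -0.004, 0.08], "rot": [0, 0, 0]}, {"hand": 0.5, "offset": [0, -0.004, 0.16], "rot": [0, 0, 0]}, {"hand": 0.5, "offset": [0, -0.004, 0.22], "rot": [0, 0, 0]}, {"hand": 0.5, "offset": [0, -0.004, 0.28], "rot": [0, 0, 0]}, {"hand": 0.5, "offset": [0, -0.004, 0.31], "rot": [0, 0, 0]}, {"hand": 0.5, "offset": [0, -0.004, 0.31], "rot": [0, 0, 0]}, {"hand": 0.5, "offset": [0, -0.004, 0.31], "rot": [0, 0, 0]}, {"hand": 0.5, "offset": [0, -0.004, 0.31], "rot": [0, 0, 0]}])

```text
t: 16.92
tcp_pos: [0.5685, -0.1195, 0.0656]
ee_rot: [[0.92, -0.393, 0.004], [-0.393, -0.92, 0.002], [0.003, -0.004, -1.0]]
wrist_force: [-0.6, 0.3, 0.3]
finger_gap: 0.0461
```

Call:
carry_out(motion=[{"hand": 0.5, "offset": [-0.001, 0.006, 0.01], "rot": [0, 0, 0]}, {"hand": 0.5, "offset": [-0.001, 0.006, 0.04], "rot": [0, 0, 0]}, {"hand": 0.5, "offset": [-0.001, 0.006, 0.07], "rot": [0, 0, 0]}, {"hand": 0.5, "offset": [-0.001, 0.006, 0.095], "rot": [0, 0, 0]}, {"hand": 0.5, "offset": [-0.001, 0.006, 0.105], "rot": [0, 0, 0]}, {"hand": 0.5, "offset": [-0.001, 0.006, 0.107], "rot": [0, 0, 0]}, {"hand": 0.5, "offset": [-0.001, 0.006, 0.107], "rot": [0, 0, 0]}])

```text
t: 17.8
tcp_pos: [0.5674, -0.1219, 0.0124]
ee_rot: [[0.92, -0.393, 0.004], [-0.393, -0.92, 0.002], [0.003, -0.004, -1.0]]
wrist_force: [-0.2, -0.3, 0.4]
finger_gap: 0.0457
```

Call:
carry_out(motion=[{"hand": 1, "offset": [0, 0, 0], "rot": [0, 0, 0]}, {"hand": 1, "offset": [0, 0, 0], "rot": [0, 0, 0]}, {"hand": 1, "offset": [0, 0, 0], "rot": [0, 0, 0]}, {"hand": 1, "offset": [0, 0, 0], "rot": [0, 0, 0]}, {"hand": 1, "offset": [0, 0, 0], "rot": [0, 0, 0]}, {"hand": 1, "offset": [0, 0, 0], "rot": [0, 0, 0]}, {"hand": 1, "offset": [0, 0, 0], "rot": [0, 0, 0]}, {"hand": 1, "offset": [0, 0, 0], "rot": [0, 0, 0]}], force=50)

```text
t: 18.8
tcp_pos: [0.5676, -0.1218, 0.0126]
ee_rot: [[0.92, -0.392, 0.005], [-0.392, -0.92, 0.002], [0.004, -0.004, -1.0]]
wrist_force: [-1.1, 0.7, 4.3]
finger_gap: 0.0137
```

```bash
python3 - <<'E'
from h import *
s=st();print(np.round(s['joint_positions'],2))
im,c=snap('wrist','w8.png');np.savez('w8.npz',K=c[0],T=c[1])
E
```

```text
18.8 [ 0.5676 -0.1218  0.0126] 
 [[ 0.92  -0.392  0.005]
 [-0.392 -0.92   0.002]
 [ 0.004 -0.004 -1.   ]] F [-1.1  0.7  4.3] gap 0.013677658054860412
[ 0.47  0.67 -0.4   1.86  0.39  0.68 -2.12]
```

Call:
carry_out(motion=[{"hand": 1, "offset": [0, 0, -0.03], "rot": [0, 0, 0]}, {"hand": 1, "offset": [0, 0, -0.08], "rot": [0, 0, 0]}, {"hand": 1, "offset": [0, 0, -0.14], "rot": [0, 0, 0]}, {"hand": 1, "offset": [0, 0, -0.185], "rot": [0, 0, 0]}, {"hand": 1, "offset": [0, 0, -0.195], "rot": [0, 0, 0]}, {"hand": 1, "offset": [0, 0, -0.195], "rot": [0, 0, 0]}])

```text
t: 19.6
tcp_pos: [0.5668, -0.1222, 0.11]
ee_rot: [[0.92, -0.393, 0.005], [-0.393, -0.92, 0.002], [0.003, -0.004, -1.0]]
wrist_force: [-0.1, 0.3, -2.5]
finger_gap: 0.0136
```

Call:
carry_out(motion=[{"hand": 1, "offset": [-0.01, -0.015, 0], "rot": [0, 0, -0.06]}, {"hand": 1, "offset": [-0.03, -0.05, 0], "rot": [0, 0, -0.12]}, {"hand": 1, "offset": [-0.06, -0.11, 0], "rot": [0, 0, -0.2]}, {"hand": 1, "offset": [-0.09, -0.17, 0], "rot": [0, 0, -0.3]}, {"hand": 1, "offset": [-0.12, -0.22, 0], "rot": [0, 0, -0.4]}, {"hand": 1, "offset": [-0.15, -0.27, 0], "rot": [0, 0, -0.5]}, {"hand": 1, "offset": [-0.17, -0.31, 0], "rot": [0, 0, -0.57]}, {"hand": 1, "offset": [-0.181, -0.329, 0], "rot": [0, 0, -0.597]}, {"hand": 1, "offset": [-0.181, -0.329, 0], "rot": [0, 0, -0.597]}, {"hand": 1, "offset": [-0.181, -0.329, 0], "rot": [0, 0, -0.597]}])

```text
t: 20.85
tcp_pos: [0.5483, 0.0631, 0.1101]
ee_rot: [[0.996, -0.093, 0.004], [-0.093, -0.996, 0.001], [0.004, -0.001, -1.0]]
wrist_force: [1.0, -0.7, -1.6]
finger_gap: 0.0137
```

```bash
cat > m.py <<'E'
from h import *
def brass(f,reg):
    im=cv2.imread('pics/%s.png'%f[0]);z=np.load(f[1]+'.npz');c=(z['K'],z['T'])
    hsv=cv2.cvtColor(im,cv2.COLOR_BGR2HSV);g=cv2.inRange(hsv,(12,100,90),(30,255,255));g=cv2.morphologyEx(g,cv2.MORPH_CLOSE,np.ones((5,5)))
    k=np.zeros_like(g);x0,y0,x1,y1=reg;k[y0:y1,x0:x1]=g[y0:y1,x0:x1]
    N,_,s,ct=cv2.connectedComponentsWithStats(k)
    for i in range(1,N):
        if s[i,4]>15: print(f[0],s[i],ct[i].round(1),onz('wrist',ct[i],.045,c).round(4))
if __name__=='__main__':
    brass(('wrist4','wrist4'),(255,180,370,215));brass(('wrist2','wrist2'),(260,100,370,215));brass(('wrist3','wrist3'),(260,100,370,215))
    s=st();im,c=snap('wrist','w9.png');np.savez('w9.npz',K=c[0],T=c[1]);b=im[:,:,::-1].copy()
    zt=s['tcp_pos'][2]-.0126+.004
    for dx in(-44,44):
        for dy in(-30,30):
            R=np.array(s['ee_rot']);p=np.array(s['tcp_pos'])+R@[dx/1e3,dy/1e3,0];p[2]=zt;print(dx,dy,p.round(4),proj('wrist',p,c).round(1))
    cv2.imwrite('pics/w9z.png',cv2.resize(b[60:300,130:390],(650,600),interpolation=cv2.INTER_CUBIC))
E
python3 m.py
```

```text
wrist4 [265 193  10   9  68] [269.4 197.2] [0.5946 0.0926 0.045 ]
wrist4 [338 193   9   9  65] [342.1 197.1] [0.5892 0.0325 0.045 ]
wrist2 [265 100   9   6  47] [269.1 102.2] [0.5938 0.0926 0.045 ]
wrist2 [334 100   9   8  58] [338.  103.5] [0.5892 0.0327 0.045 ]
wrist2 [265 197   8   8  53] [268.4 200.7] [0.5071 0.1004 0.045 ]
wrist2 [330 197   8   8  50] [333.5 200.8] [0.5014 0.0406 0.045 ]
wrist2 [291 213  14   2  26] [297.5 213.5] [0.4924 0.0747 0.045 ]
wrist3 [266 100  10   6  49] [270.6 102.1] [0.5936 0.0926 0.045 ]
wrist3 [342 100   9   8  65] [346.  103.4] [0.5892 0.0325 0.045 ]
wrist3 [265 206  10   9  61] [269.6 209.8] [0.5068 0.1004 0.045 ]
wrist3 [337 206   8   8  55] [340.4 209.5] [0.5014 0.0404 0.045 ]
20.85 [0.5483 0.0631 0.1101] 
 [[ 0.996 -0.093  0.004]
 [-0.093 -0.996  0.001]
 [ 0.004 -0.001 -1.   ]] F [ 1.  -0.7 -1.6] gap 0.013707065297547831
-44 -30 [0.5073 0.097  0.1015] [213.6 289.9]
-44 30 [0.5017 0.0373 0.1015] [302.9 289.9]
44 -30 [0.5949 0.0889 0.1015] [206.  158.6]
44 30 [0.5894 0.0291 0.1015] [310.4 158.6]
```

View pics/w9z.png

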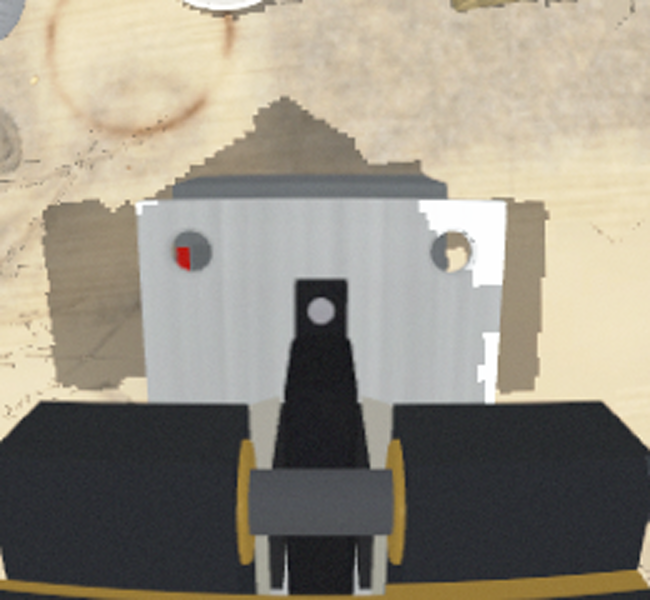

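Hole centres are at (192,250) and (452,251) in the crop, so the cover sits where the gripper predicts, 0.7 mm back along x. The housing centre in the robot frame is about (0.548,0.0665). The sweep's tip-over-strip view confirms this independently.

Call:
carry_out(motion=[{"hand": 1, "offset": [0, -0.003, 0.01], "rot": [0, 0, -0.006]}, {"hand": 1, "offset": [0, -0.007, 0.03], "rot": [0, 0, -0.006]}, {"hand": 1, "offset": [0, -0.007, 0.05], "rot": [0, 0, -0.006]}, {"hand": 1, "offset": [0, -0.007, 0.064], "rot": [0, 0, -0.006]}, {"hand": 1, "offset": [0, -0.007, 0.068], "rot": [0, 0, -0.006]}, {"hand": 1, "offset": [0, -0.007, 0.068], "rot": [0, 0, -0.006]}, {"hand": 1, "offset": [0, -0.007, 0.068], "rot": [0, 0, -0.006]}, {"hand": 1, "offset": [0, -0.007, 0.068], "rot": [0, 0, -0.006]}])

```text
t: 21.9
tcp_pos: [0.5491, 0.0665, 0.0764]
ee_rot: [[0.996, -0.09, 0.005], [-0.09, -0.996, 0.001], [0.005, -0.001, -1.0]]
wrist_force: [-0.7, 0.6, -2.3]
finger_gap: 0.0136
```

Call:
carry_out(motion=[{"hand": 1, "offset": [-0.001, 0, 0.004], "rot": [0, 0, 0]}, {"hand": 1, "offset": [-0.001, 0, 0.0075], "rot": [0, 0, 0]}, {"hand": 1, "offset": [-0.001, 0, 0.0075], "rot": [0, 0, 0]}, {"hand": 1, "offset": [-0.001, 0, 0.0075], "rot": [0, 0, 0]}])

```text
t: 22.4
tcp_pos: [0.5486, 0.0666, 0.0727]
ee_rot: [[0.996, -0.09, 0.005], [-0.09, -0.996, 0.001], [0.005, -0.001, -1.0]]
wrist_force: [-0.1, 1.0, -2.3]
finger_gap: 0.0138
```

```bash
python3 - <<'E'
from h import *
s=st();R=np.array(s['ee_rot']);t=np.array(s['tcp_pos'])
o=np.zeros((600,800,3),np.uint8)
for i,n in enumerate(('side','scene','wrist')):
    im,c=snap(n,n+'10.png');np.savez(n+'10.npz',K=c[0],T=c[1]);b=im[:,:,::-1]
    x,y,w,h,f=((200,190,80,60,5),(230,150,80,60,5),(190,120,160,60,5))[i]
    cr=cv2.resize(b[y:y+h,x:x+w],None,fx=f,fy=f,interpolation=cv2.INTER_CUBIC)
    X,Y=((0,0),(400,0),(0,300))[i];o[Y:Y+cr.shape[0],X:X+cr.shape[1]]=cr
cv2.imwrite('pics/z10.png',o)
E
```

```text
22.4 [0.5486 0.0666 0.0727] 
 [[ 0.996 -0.09   0.005]
 [-0.09  -0.996  0.001]
 [ 0.005 -0.001 -1.   ]] F [-0.1  1.  -2.3] gap 0.01384509423548971
```

View pics/z10.png

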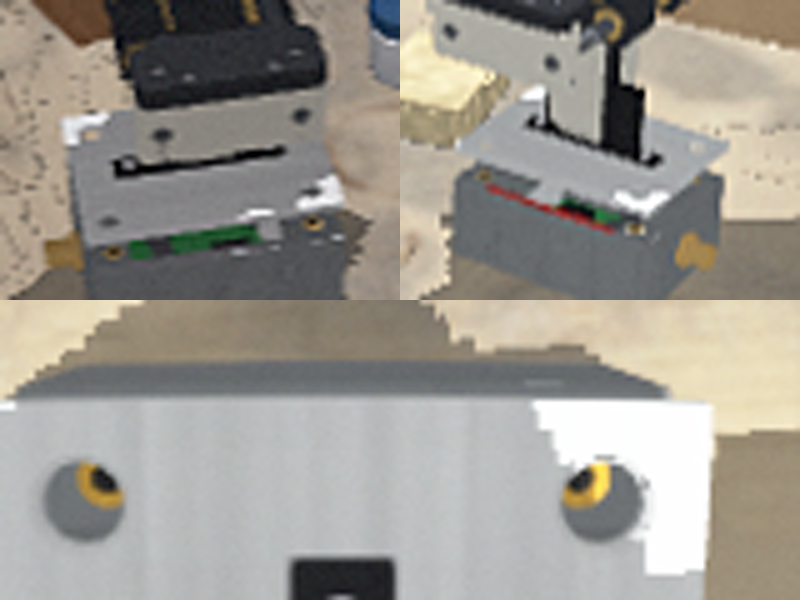

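The wrist view (12th and last picture) shows a thread in both front holes: holes at (84,502) and (602,502), threads at (101,482) and (583,484). That is symmetric, so y is aligned. Next I check the numbers by casting rays.

```bash
python3 - <<'E'
from h import *
z=np.load('wrist10.npz');c=(z['K'],z['T']);W=lambda x,y:(190+x/5-.4,120+(y-300)/5-.4)
H=[onz('wrist',W(84,502),.0641,c),onz('wrist',W(602,502),.0641,c)];T=[onz('wrist',W(101,482),.045,c),onz('wrist',W(583,484),.045,c)]
a=np.radians(-5.15);R=np.array([[np.cos(a),np.sin(a)],[-np.sin(a),np.cos(a)]])
for h,t in zip(H,T):print('hole',h.round(4),'thread',t.round(4),'thread-hole in housing axes mm',(R@(t-h)[:2]*1000).round(1))
# automatic brass/dark centroids
z=np.load('side10.npz');c2=(z['K'],z['T']);S=lambda x,y:(200+x/5-.4,190+y/5-.4)
for nm,p,zz in(('conn-side near thread',(114,252),.045),('far-end near thread',(314,223),.045),('cover hole -x-y',(108,222),.064),('cover hole -x+y',(91,135),.064),('cover hole +x-y',(312,192),.064)):print(nm,onz('side',S(*p),zz,c2).round(4))
s=robot.sense();t=np.array(s['tcp_pos']);print(t)
for n,sy in((-44,-30),(44,-30),(-44,30),(44,30)):print('pred hole',(t[:2]+np.array([-.0007,-.0002])+R.T@[n/1e3,sy/1e3]).round(4))
E
```

```text
hole [0.5944 0.0923 0.0641] thread [0.5941 0.0935 0.045 ] thread-hole in housing axes mm [-0.4  1.1]
hole [0.589  0.033  0.0641] thread [0.5883 0.0322 0.045 ] thread-hole in housing axes mm [-0.6 -0.8]
conn-side near thread [0.5028 0.039  0.045 ]
far-end near thread [0.5906 0.031  0.045 ]
cover hole -x-y [0.501  0.0374 0.064 ]
cover hole -x+y [0.507  0.0968 0.064 ]
cover hole +x-y [0.5894 0.0299 0.064 ]
[0.5486717  0.06656065 0.0727284 ]
pred hole [0.5015 0.0404]
pred hole [0.5891 0.0325]
pred hole [0.5068 0.1002]
pred hole [0.5945 0.0923]
```

```bash
python3 - <<'E'
from h import *
robot.capture('side');s=st();print(np.abs(s['qd']).max());robot.job_done()
E
```

```text
22.6 [0.5486 0.0666 0.0727] 
 [[ 0.996 -0.09   0.005]
 [-0.09  -0.996  0.001]
 [ 0.005 -0.001 -1.   ]] F [-0.  -0.  -1.7] gap 0.013738084129586558
0.001955053243862007
the job is handed in; nothing more can be done
```

I did the whole job in the order asked and handed it in at 22.6 s, with the cover still held over the housing. My last checks passed, though the two cameras disagreed slightly on how the holes line up.

- **Sweep:** I took the pen from the larger stand and swept its tip along the red strip, starting at the connector end. It moved at about 2.6 cm/s, roughly 3.4 mm above the strip by calculation. It started about 2 mm before the strip and ended a few millimetres past it, with no contact force showing.
- **Pen:** It is back in its hole, and both fixed cameras showed it standing upright.
- **Cover:** It is held level to about 0.3°, with its underside about 15 mm above the rim. The arm is still, and the wrist force shows only a load of about 2 N.
- **Hole alignment:** The wrist camera showed both visible threads inside their cover holes, with an average offset of about 0.5 mm. The side camera suggested about 2 mm instead. Both are within the 3 mm slack, so I left it. I did not see the other two threads through their holes, so those rest on the geometry.

The jar, dish and brass-coloured box were not touched.

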